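# Open the ratchet dish stop and push the fourth dish into the row

## Task

Make room for the fourth glass dish: press down the release lever of the sliding stop and, keeping it pressed, push the stop back along its bar, away from the dishes, until it meets the end of the bar. Then push the fourth dish, which waits beside the row, into the freed place between its neighbour and the stop, until it is right up against the bar and square with the row. Only press and push with the fingers, lift nothing, and leave the other dishes and everything else standing where they are.

Things in the scene. Friction and masses are not known exactly. Their poses are not given: they have to be found in the camera images.
- board: Grey melamine board, 500 x 400 x 18 mm, fixed on the counter. Origin: centre of its underside; z up; x along the bar, the way the stop is pushed back; y across, from the open side towards the bar. The row stands on it against the bar: a stack of two dishes at a fixed end plate, then one dish, then the place for the fourth.
- bar_end (a point): Mid-top of the bar at its far (+x) end, against a black end stop. Aluminium bar 20 mm wide, 36 mm tall above the board, steel ratchet teeth 4 mm tall along its top; it runs along the board's x with its axis at board y = +120 mm, so its face towards the dishes is at y = +110 mm.
- place (a point): Where the centre (half-way up) of the fourth dish belongs: on the board, up against the bar. With the stop fully back the place is free for 57 mm to either side along the board's x, between the neighbour dish and the jaw plate; the dish needs 43 mm to either side.
- jaw (a joint): The sliding stop (jaw) on the bar, in m along the board's +x: 0 = up against the row, 0.11 = fully back at the bar's end. It starts between 0.002 and 0.036. Its ratchet lets it slide towards the row but locks it, within 8 mm, against sliding back unless the release is held pressed; then it slides with about 3 N.
- release (a joint): The release lever of the stop, in rad: 0 = up, pawl in the teeth; 0.28 = pressed down to its stop. The pawl is clear of the teeth above 0.13. A spring returns it when let go.
- release_pad (a point): Centre of the top of the ribbed thumb pad of the release lever, on the sliding stop above the bar; moves with the lever. Pad 36 mm along the bar, 30 mm wide, top 80 mm above the counter when up (10 mm above single dishes' lids). Press straight down: it sinks about 7 mm with 3 to 6 N until it meets its stop. The ratchet is free from 4 mm on.
- thumb_stop (a point): Middle of the near (-x) face of the upright thumb stop on the slide, 21 mm to the board's +x of the pad's centre, 31 mm wide, top 106 mm above the counter. While the pad is held down, a finger on it moving to +x comes against this face and pushes the jaw back.
- jaw_tip (a point): Upper corner of the steel jaw plate at its free edge, on the face towards the row, 75 mm above the counter. The plate is 5 mm thick, reaches 100 mm out from the bar's axis and ends in a bent lead-in 17 mm longer that leans to +x. The stop's body reaches 100 mm to +x of this face.
- dish4_mid (a point): Centre (half-way up) of the fourth dish, the single one waiting in front of the row: clear glass, white snap lid, 86 mm (its x) x 120 mm (its y) x 52 mm tall with lid, the rim 2 mm out from the glass; 0.3 to 0.5 kg. It stands on the board, within 0.1 rad of square, its short end towards the bar; it goes in along the board's +y by 125 to 155 mm, pushed with some 3 N.
- dish3_mid (a point): Centre of the neighbour, the single dish at the end of the row; same dish as the fourth. To be left standing (a nudge of a few mm does no harm).
- dish1_mid (a point): Centre of the lower dish of the stack of two at the fixed end of the row. To be left.
- dish2_mid (a point): Centre of the upper dish of that stack, its lid 122 mm above the counter. To be left.
- lids: Stack of five hard silicone lids, 91 x 125 x 30 mm, on the counter to the right of the board. Origin at the centre of its underside. To be left.
- spoon_rest: Bamboo spoon rest, 72 x 150 x 16 mm, on the board's open side, 120 to 190 mm to +x of the waiting dish's centre. Origin at the centre of its underside. To be left.
- spoon: Flat steel spoon, 195 mm long, lying in the spoon rest. Origin near its middle. To be left.
- sauce: Sauce bottle, 62 mm across, 175 mm tall, on the counter to the left. Origin under its centre. To be left.
- cup: Steel cup, 74 mm across, 75 mm tall, on the counter to the right. Origin under its centre. To be left.
- jar: White lidded jar, 80 mm across, 100 mm tall, on the counter to the left. Origin under its centre. To be left.
Not all that is in view belongs to the job. What is shaped like the part that bears dish4_mid but pink is not meant.

How it is judged:
By the outcome, as a careful person would: the job done as asked, in the order asked, and still so for the second after the job is handed in, with the robot touching nothing.
It also fails if it takes over 48 s, if anything falls off the work surface, if the arm or the gripper's body presses on something with over 40 N, if the wrist force passes 120 N, or if a joint passes its speed limit or range.

## Robot

A 7-joint arm with a two-finger parallel gripper is mounted at the origin on the work surface. World frame = base frame: x ahead of the robot, y to its left, z up, the work surface at z = 0. Lengths are in m, angles in rad, forces in N, time in s.
With the tool pointing down it reaches from about 0.35 to 0.9 m from the base axis. Payload 7.2 kg.
Tool frame: the origin (TCP) lies midway between the tips of the shut fingers; the grasp point (between the pads) lies 19 mm behind it; z points along the fingers, y is the direction in which the jaws open and shut (so a half turn about z gives the same grasp; the last joint's range is limited). The gripper opens to 85 mm and grips with 20 to 120 N. Pads are 22 mm wide; open, the fingers measure 114 mm over their backs; the gripper's body (76 mm by 85 mm) begins 54 mm behind the grasp point. The pads swing forward as they close: fully open they stand 13 mm farther back than shut.
Start: joints at [-1.333, 0.411, -0.013, 1.596, 0.006, 1.134, -0.082], TCP at [0.188, 0.596, 0.231] pointing down, gripper open.
Joint ranges: [-2.95, 2.95], [-0.29, 1.99], [-1.47, 1.44], [0.14, 2.54], [-1.03, 4.17], [0.13, 1.85], [-2.86, 2.86]. Speed limits (rad/s): [2.39, 2.39, 3.01, 3.01, 3.14, 3.14, 3.14].

## Interface

Orientations are given as a unit quaternion [w, x, y, z].
In Python, from bench import env gives the robot as it stands. Calls block until the motion is done:
- env.goto(position, orientation): joint-space move of the TCP to a pose.
- env.move_linear(position, attitude=None, vel=0.15): straight line of the TCP; attitude=None keeps the orientation; vel is the mean speed in m/s.
- env.move_j(angles): joint-space move.
- env.grip(opening): opening from 0.0 (shut) to 1.0 (fully open); the grip force is fixed at half the most; returns when the fingers have stopped.
- env.wait(seconds).
- env.ik(position, orientation): joint angles nearest the present ones, or None.
- env.observe(): the state.
- env.snapshot(name): name is "scene" or "top" or "wrist"; returns the picture (420x560x3 uint8, red, green, blue); there is no depth.
- env.camera_model(name): a dict with "camera_matrix" (3x3 intrinsics, pixels), "origin" and "orientation" of the camera in the world; the wrist camera has in their place "T_tool_cam" (4x4, takes a point from camera to tool coordinates, whose origin is the TCP and whose axes are the flange's). Camera axes: x right, y up, looking along -z (the intrinsics and any distortion apply to the point x, -y, -z); pixel columns grow to the right and rows downward; lengths in m; the calibration is good to about 2 mm. A picture is of the moment at which its call begins: read the wrist's pose just before it. camera_model takes no time and is no camera call.
A pose or a line that the arm cannot do raises env.PlanningError and nothing moves.
- env.close_job(): hands the job in, once; it reports no verdict.
The state is a dict: "t": time; "qpos": joint angles; "qd": joint speeds; "effort": joint torques, N m; "position": TCP position; "eef_rot": TCP orientation; "ft_force": force on the tool from outside, world axes, zero at the start; "ft_torque": the same for the moment, N m; "width": opening from 0.0 (shut) to 1.0 (fully open).
Only numpy, scipy, OpenCV 4.12 (cv2) and the standard library are available. Lean on these libraries where they do the work, as an engineer would, in place of code of your own. Each camera call takes 0.05 s, during which the arm holds its last target.

## Working session

There is one attempt and no reset: what is moved stays moved. The work goes in short steps, each a Python script; the robot and the scene stay as the last script left them, time stands still between calls to the robot, and variables do not carry over. Pictures are saved under pics/ and viewed, and the job is handed in when it is done.

```bash
ls; mkdir -p pics
python3 - <<'E'
from bench import env
import cv2,numpy as np
o=env.observe(); print(o)
for n in ["scene","top","wrist"]:
    im=env.snapshot(n); cv2.imwrite(f"pics/{n}0.png",im[:,:,::-1]); print(n,env.camera_model(n))
E
```

```text
pics
{'t': 0.0, 'qpos': array([-1.33319805,  0.41191685, -0.01273349,  1.59705997,  0.00558223,
        1.13428238, -0.08220936]), 'qd': array([ 4.58986671e-04, -9.06586765e-05, -2.07602430e-03, -6.54373751e-05,
       -8.06834743e-04,  1.03376917e-03, -3.36250123e-04]), 'effort': array([-1.81982141e-04, -6.00622845e+01,  6.81951083e-01, -2.99400043e+01,
        1.37848168e-02,  1.06537718e-02,  2.28381452e-05]), 'position': array([0.18803091, 0.59551998, 0.23043586]), 'eef_rot': array([-7.90348224e-05,  1.52290443e-01,  9.88335447e-01, -8.11801978e-04]), 'ft_force': array([0.0089933 , 0.13089144, 0.17500058]), 'ft_torque': array([0.04065395, 0.02290339, 0.02147126]), 'width': 1.0031431720977033}
scene {'camera_matrix': array([[520.75556737,   0.        , 288.14251256],
       [  0.        , 520.75556737, 209.77904339],
       [  0.        ,   0.        ,   1.        ]]), 'origin': array([ 1.18283923, -0.76266481,  1.04898329]), 'orientation': array([0.86745931, 0.36405846, 0.12887208, 0.31363637])}
top {'camera_matrix': array([[431.01019162,   0.        , 273.45327791],
       [  0.        , 431.01019162, 207.31578234],
       [  0.        ,   0.        ,   1.        ]]), 'origin': array([ 0.49933521, -0.01473231,  1.39099296]), 'orientation': array([ 0.70899374,  0.02480166, -0.01515099, -0.70461564])}
wrist {'camera_matrix': array([[324.01002549,   0.        , 281.78402486],
       [  0.        , 324.01002549, 206.63417796],
       [  0.        ,   0.        ,   1.        ]]), 'T_tool_cam': array([[ 4.09476330e-05,  9.48958966e-01,  3.15399555e-01,
         8.10599604e-02],
       [ 9.99999990e-01,  4.21719917e-06, -1.42516313e-04,
         1.06511569e-03],
       [-1.36572235e-04,  3.15399558e-01, -9.48958956e-01,
        -1.43008652e-01],
       [ 0.00000000e+00,  0.00000000e+00,  0.00000000e+00,
         1.00000000e+00]])}
```

View pics/scene0.png

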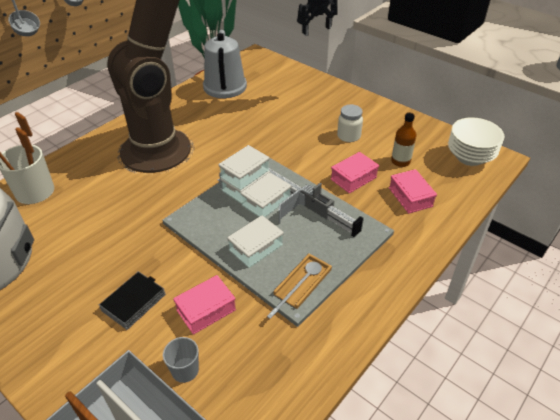

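View pics/top0.png

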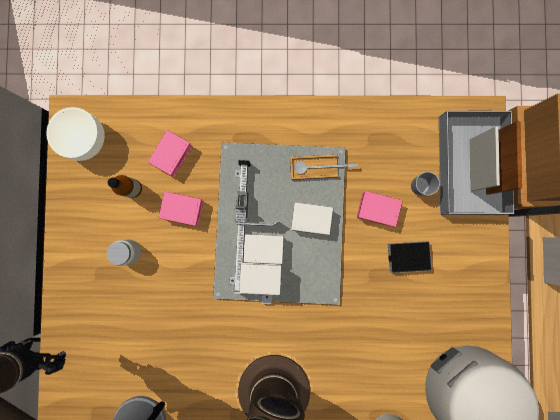

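The top view shows the board spanning (215–345, 143–305), with the bar on the left at x≈241 and the stop near (241,200). The stack is at (261,279), dish 3 at (264,248), and the single white-lidded dish at (312,219). The spoon rest is at (315,167).

Candidates for dish 4, in top-view pixels:
- White lid at (312,219): alone in front of the row.
- White lids at (264,248) and (261,279): these are in the row.
- Pink ones at (170,153), (181,209) and (380,209): excluded by the description.

I choose (312,219) and will check it in a crop.

```bash
cat > h.py <<'E'
from bench import env
import cv2,numpy as np
from scipy.spatial.transform import Rotation as R
def ray(name,px,cm=None,o=None):
    cm=cm or env.camera_model(name)
    K=cm["camera_matrix"]; d=np.linalg.inv(K)@np.array([px[0],px[1],1.0]); d=d*[1,-1,-1]
    if name=="wrist":
        q=o["eef_rot"]; Rt=R.from_quat([q[1],q[2],q[3],q[0]]).as_matrix(); T=cm["T_tool_cam"]
        return o["position"]+Rt@T[:3,3], Rt@T[:3,:3]@d
    q=cm["orientation"]; return np.array(cm["origin"]), R.from_quat([q[1],q[2],q[3],q[0]]).as_matrix()@d
def onz(name,px,z,**k):
    c,d=ray(name,px,**k); return c+d*(z-c[2])/d[2]
def proj(name,p,o=None):
    cm=env.camera_model(name)
    if name=="wrist":
        q=o["eef_rot"];Rt=R.from_quat([q[1],q[2],q[3],q[0]]).as_matrix();T=cm["T_tool_cam"]
        C=o["position"]+Rt@T[:3,3];M=Rt@T[:3,:3]
    else:
        q=cm["orientation"];C=np.array(cm["origin"]);M=R.from_quat([q[1],q[2],q[3],q[0]]).as_matrix()
    v=M.T@(np.array(p)-C);u=cm["camera_matrix"]@(v*[1,-1,-1]);return u[:2]/u[2]
E
python3 - <<'E'
from h import *
im=cv2.imread("pics/top0.png")
c=cv2.resize(im[135:310,205:360],None,fx=3.4,fy=3.4,interpolation=cv2.INTER_CUBIC);cv2.imwrite("pics/topc.png",c)
s=cv2.imread("pics/scene0.png");c=cv2.resize(s[140:325,155:400],None,fx=3.2,fy=3.2,interpolation=cv2.INTER_CUBIC);cv2.imwrite("pics/scenec.png",c)
# board mask
hsv=cv2.cvtColor(im,cv2.COLOR_BGR2HSV)
m=((hsv[...,1]<60)).astype(np.uint8)*255
m[:, :205]=0;m[:,352:]=0;m[:138]=0;m[312:]=0
m=cv2.morphologyEx(m,cv2.MORPH_OPEN,np.ones((7,7)))
cs=max(cv2.findContours(m,0,1)[0],key=cv2.contourArea)
r=cv2.minAreaRect(cs);print(r)
P=np.array([onz("top",p,0.018) for p in cv2.boxPoints(r)]);print(P, np.linalg.norm(np.diff(P,axis=0),axis=1),P.mean(0))
# white lids
w=((hsv[...,2]>185)&(hsv[...,1]<50)).astype(np.uint8)*255
w[:, :205]=0;w[:,352:]=0;w[:138]=0;w[312:]=0
w=cv2.morphologyEx(w,cv2.MORPH_OPEN,np.ones((5,5)))
for c in cv2.findContours(w,0,1)[0]:
    if cv2.contourArea(c)>300:
        r=cv2.minAreaRect(c);P=np.array([onz("top",p,0.07) for p in cv2.boxPoints(r)]);print(r,P[:,:2].round(4).tolist(),np.linalg.norm(np.diff(P,axis=0),axis=1),P.mean(0))
E
```

```text
((279.37506103515625, 224.18618774414062), (126.14115142822266, 158.96249389648438), 2.436648368835449)
[[ 0.27978472  0.19330913  0.018     ]
 [ 0.78654453  0.17883535  0.018     ]
 [ 0.77067959 -0.22653002  0.018     ]
 [ 0.26656351 -0.20387581  0.018     ]] [0.50696647 0.40567571 0.50462485] [ 0.52589309 -0.01456534  0.018     ]
((260.881103515625, 264.1254577636719), (40.5014762878418, 59.18324279785156), 4.184916019439697) [[0.3151, 0.108], [0.4943, 0.0968], [0.4861, -0.0269], [0.3073, -0.0148]] [0.17951924 0.1239996  0.17922516] [0.40067218 0.04076819 0.07      ]
((311.68463134765625, 218.02310180664062), (38.32673263549805, 27.411672592163086), 7.125016689300537) [[0.5071, -0.0505], [0.5906, -0.0606], [0.5766, -0.1771], [0.4934, -0.1666]] [0.08407556 0.1173694  0.08392518] [ 0.54193212 -0.11369775  0.07      ]
```

View pics/topc.png

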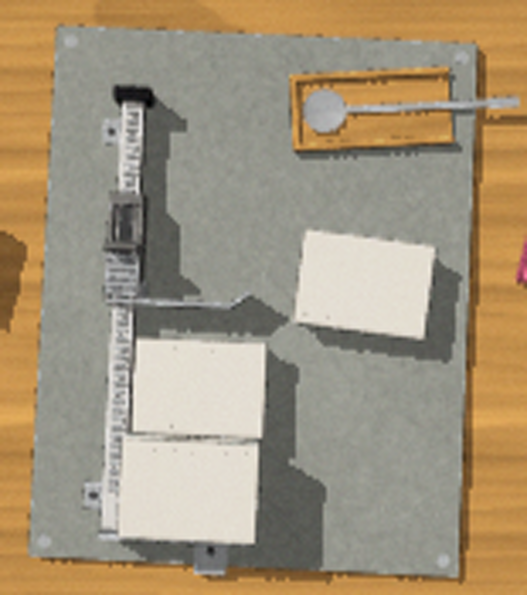

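View pics/scenec.png

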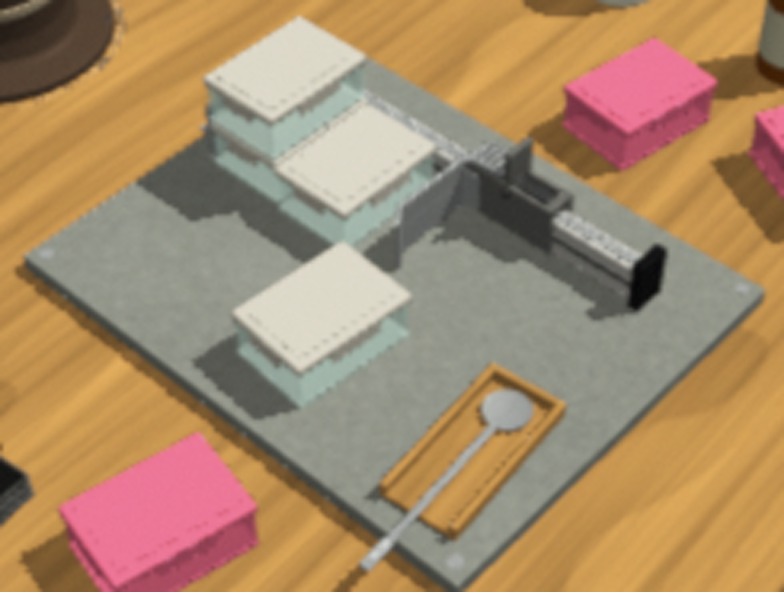

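Crop confirms the choice: white lid, clear glass, standing alone in front of the row. It is turned about 0.08 rad relative to the board. Next, the board frame from the screws and the main points in board coordinates.

```bash
cat >> h.py <<'E'
def cp(x,y): return (205-0.5+(x+.5)/3.4, 135-0.5+(y+.5)/3.4)
def sp(x,y): return (155-0.5+(x+.5)/3.2, 140-0.5+(y+.5)/3.2)
def tri(a,b):
    (c1,d1),(c2,d2)=a,b
    A=np.stack([d1,-d2],1);t=np.linalg.lstsq(A,c2-c1,rcond=None)[0]
    p,q=c1+d1*t[0],c2+d2*t[1];return (p+q)/2,np.linalg.norm(p-q)
E
python3 - <<'E'
from h import *
S=np.array([onz("top",cp(*p),.018) for p in [(70,41),(461,59),(44,541),(443,561)]])
print(S,S.mean(0))
S2=np.array([onz("scene",sp(*p),.018) for p in [(743,288),(455,561),(46,255)]])
print(S2,"centre",(S2[0]*0+ (S2[0]+S2[2])/2))
dx=(S[0]+S[1]-S[2]-S[3]);dy=(S[0]+S[2]-S[1]-S[3])
print(np.arctan2(dx[1],dx[0]),np.arctan2(-dy[0],dy[1]), np.linalg.norm(dx)/2,np.linalg.norm(dy)/2)
dx=(S2[0]-S2[1]);print("scene yaw",np.arctan2(-dx[0],dx[1]))
def rep(c,yaw):
  Rm=R.from_euler('z',yaw).as_matrix()
  def b(p): return Rm.T@(p-np.append(c[:2],0))
  for n,p in dict(endtop=((131,103),(653,250),None),thumbtop_mid=((125,254),(519,150),None),tipcorner=((237,306),(402,208),None),d4c=((365,285),(322,307),None)).items():
    t,e=tri(ray("top",cp(*p[0])),ray("scene",sp(*p[1])));print(n,t.round(4),e.round(4),b(t).round(4))
  for n,p,z in [("d4",(365,285),.07),("d3",(201,387),.07),("d2",(189,491),.122),("jawtip",(234,305),.075),("thumbtop",(122,200),.106),("barend",(132,101),.054)]:
    t=onz("top",cp(*p),z);print(n,t.round(4),b(t).round(4))
rep(S.mean(0),-0.045)
E
```

```text
[[ 0.77160701  0.16089856  0.018     ]
 [ 0.75590314 -0.20878103  0.018     ]
 [ 0.30226724  0.17904871  0.018     ]
 [ 0.28707893 -0.19114062  0.018     ]] [ 0.52921408 -0.0149936   0.018     ]
[[ 0.77383088  0.15948874  0.018     ]
 [ 0.75836639 -0.21064977  0.018     ]
 [ 0.29022368 -0.1938515   0.018     ]] centre [ 0.53202728 -0.01718138  0.018     ]
-0.03813108536156849 -0.041729343454917085 0.4694232181456825 0.3702567856895083
scene yaw -0.041755980186100335
endtop [0.7092 0.1015 0.0664] 0.0101 [0.1746 0.1244 0.0664]
thumbtop_mid [0.5689 0.1022 0.0963] 0.0079 [0.0343 0.1189 0.0963]
tipcorner [0.5232 0.0026 0.0733] 0.0065 [-0.0068  0.0173  0.0733]
d4c [ 0.5414 -0.1148  0.0609] 0.0016 [ 0.0166 -0.0992  0.0609]
d4 [ 0.5405 -0.1147  0.07  ] [ 0.0157 -0.0991  0.07  ]
d3 [0.4479 0.0323 0.07  ] [-0.0833  0.0436  0.07  ]
d2 [0.3608 0.0401 0.122 ] [-0.1707  0.0475  0.122 ]
jawtip [0.5217 0.0031 0.075 ] [-0.0084  0.0177  0.075 ]
thumbtop [0.6129 0.1019 0.106 ] [0.0784 0.1206 0.106 ]
barend [0.709  0.0984 0.054 ] [0.1745 0.1214 0.054 ]
```

Run:
```python
from h import *
im=cv2.imread("pics/top0.png");s=cv2.imread("pics/scene0.png")
a=cv2.resize(im[155:240,225:285],None,fx=7,fy=7,interpolation=cv2.INTER_CUBIC)
b=cv2.resize(s[170:250,270:370],None,fx=7.43,fy=7.43,interpolation=cv2.INTER_CUBIC)
cv2.imwrite("pics/jt.png",a);cv2.imwrite("pics/js.png",b)
```

```text
(no output)
```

View pics/jt.png

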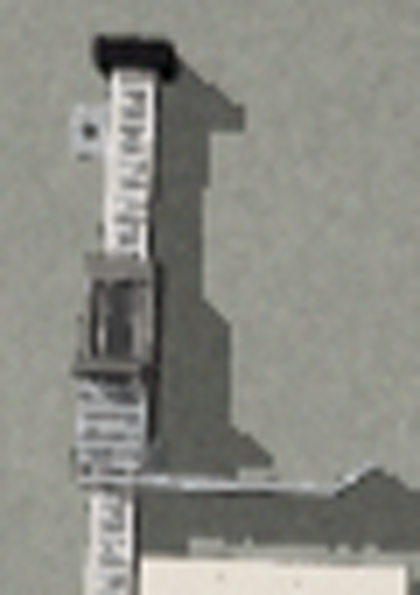

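View pics/js.png

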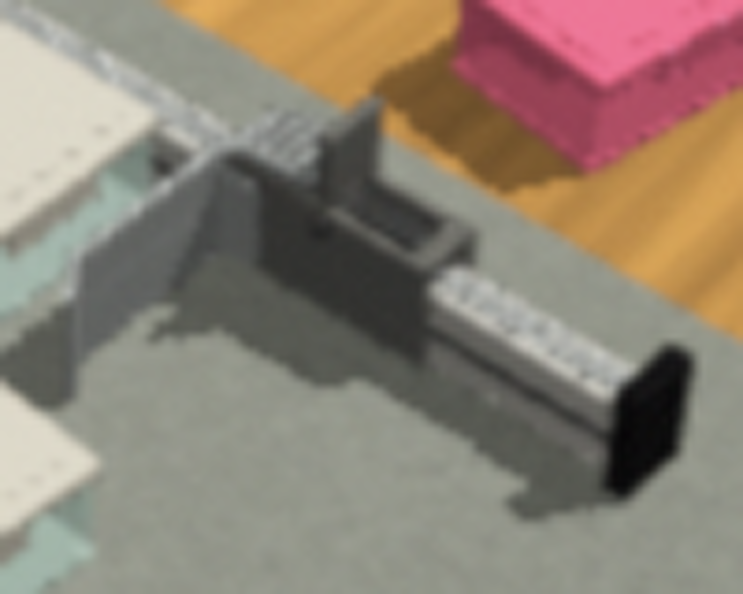

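```bash
cat >> h.py <<'E'
C=np.array([.5305,-.016,0]);YAW=-0.041
RB=R.from_euler('z',YAW).as_matrix()
def b2w(p): return RB@np.array(p)+C
def w2b(p): return RB.T@(np.array(p)-C)
def quat(axdeg):  # tool down; tool x at 2*axdeg from board x
    a=np.radians(axdeg)+YAW/2; return np.array([0,np.cos(a),np.sin(a),0])
E
python3 - <<'E'
from h import *
j=lambda x,y:(225-.5+(x+.5)/7,155-.5+(y+.5)/7)
k=lambda x,y:(270-.5+(x+.5)/7.43,170-.5+(y+.5)/7.43)
for n,p,z in [("pad",(112,430),.08),("padnear",(110,480),.08),("padfar",(113,383),.08),("thumbtop",(112,370),.106),("bodyend",(125,255),.07),("barend",(134,72),.054),("tip",(335,490),.075),("plate@bar",(150,485),.075)]:
    print(n,w2b(onz("top",j(*p),z)).round(4))
for n,p,z in [("thumbtopmid",(350,120),.106),("pad",(283,137),.08),("tip",(80,258),.075),("barend",(640,350),.058)]:
    print(n,w2b(onz("scene",k(*p),z)).round(4))
for a in (90,45,135):
    for p in ([.035,.12,.2],[.016,-.2,.2]):
        print(a,env.ik(b2w(p),quat(a)))
p=b2w([.02,.12,.19]);env.goto(p,quat(90));o=env.observe()
im=env.snapshot("wrist");cv2.imwrite("pics/w1.png",im[:,:,::-1]);import pickle;pickle.dump(o,open("w1.pkl","wb"))
print(o["t"],o["position"],o["eef_rot"])
E
```

```text
pad [0.011 0.12  0.08 ]
padnear [-0.0108  0.1197  0.08  ]
padfar [0.0314 0.1206 0.08  ]
thumbtop [0.0357 0.1189 0.106 ]
bodyend [0.0885 0.1192 0.07  ]
barend [0.1721 0.1208 0.054 ]
tip [-0.0104  0.0219  0.075 ]
plate@bar [-0.0121  0.1026  0.075 ]
thumbtopmid [0.0403 0.1163 0.106 ]
pad [0.0102 0.1153 0.08  ]
tip [-0.0054  0.0203  0.075 ]
barend [0.1643 0.1339 0.058 ]
90 [-0.52949972  0.37123037  0.35067054  1.76629139 -0.14591995  1.02953662
  1.40439053]
90 [-0.34703202  0.48024823  0.89775635  1.7875371  -0.42219427  1.07926301
  2.23027733]
45 [-0.72304289  0.40503991  0.61583596  1.77865385 -0.2667678   1.04210178
 -0.05041629]
45 [-0.4004424   0.51698514  0.99131712  1.79028638 -0.48252343  1.10017995
  0.71725787]
135 [-0.28927788  0.36179921  0.03630898  1.74975726 -0.01498561  1.03030394
  2.85298643]
135 [-0.51845962  0.66882888  1.2584065   1.79580403 -0.68500155  1.20166273
 -2.23412076]
2.35 [0.55531896 0.10430474 0.18999612] [7.45712747e-06 1.97157802e-02 9.99805599e-01 2.29953974e-04]
```

View pics/w1.png

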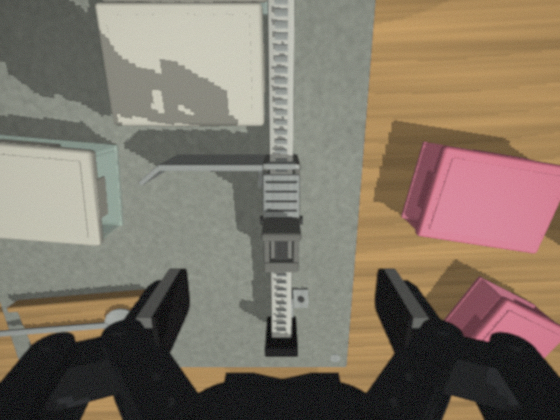

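Wrist view: bar runs vertical at column 281, with the pad at (281,193) and the thumb stop's top near row 222. The jaw plate runs along row 166 to its bent tip near (150,175). The black bar end is at (282,335).

Run:
```python
from h import *;import pickle
o=pickle.load(open("w1.pkl","rb"))
for n,p,z in [("pad",(281,193),.08),("padnear",(281,168),.08),("padfar",(281,216),.08),("thumbtop",(281,219),.106),("barend",(282,320),.054),("platetip",(165,167),.075),("bar_up",(282,20),.058),("d3edge",(190,126),.07)]:
    print(n,w2b(onz("wrist",p,z,o=o)).round(4))
im=cv2.imread("pics/w1.png");cv2.imwrite("pics/w1c.png",cv2.resize(im[140:360,220:340],None,fx=2.7,fy=2.7,interpolation=cv2.INTER_CUBIC))
```

```text
pad [0.0115 0.1217 0.08  ]
padnear [-0.009   0.1217  0.08  ]
padfar [0.0314 0.1217 0.08  ]
thumbtop [0.0243 0.1217 0.106 ]
barend [0.1545 0.1228 0.054 ]
platetip [-0.0087  0.0281  0.075 ]
bar_up [-0.1171  0.1223  0.058 ]
d3edge [-0.0405  0.0497  0.07  ]
```

View pics/w1c.png

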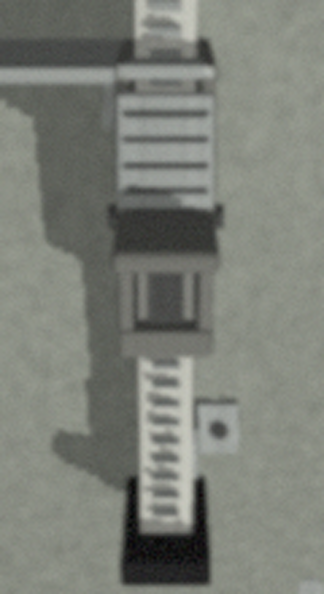

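Wrist, top and scene views agree: pad centre at about board (0.012, 0.121), with the thumb stop face at about x = 0.034. Now close the fingers and press.

Run:
```python
from h import *
env.grip(0.0)
env.move_linear(b2w([.012,.1205,.095]),attitude=quat(90),vel=.15)
o=env.observe();f0=o["ft_force"];print(o["t"],w2b(o["position"]),f0)
for z in np.arange(.084,.068,-.002):
    env.move_linear(b2w([.012,.1205,z]),vel=.03)
    o=env.observe();f=RB.T@(o["ft_force"]-f0);print(round(o["t"],2),round(z,4),o["position"][2].round(4),f.round(2))
    if f[2]>9: break
```

```text
3.95 [0.01261662 0.12051262 0.09562038] [-0.29423237 -0.64448851 -0.43155764]
4.47 0.084 0.0839 [-0.31  0.45  0.52]
4.72 0.082 0.0819 [0.23 1.   0.21]
4.97 0.08 0.0799 [-0.04  0.32  0.74]
5.22 0.078 0.0782 [0.48 0.92 1.32]
5.47 0.076 0.0763 [-1.08  0.05  5.63]
5.72 0.074 0.0744 [-1.96  0.36  8.32]
5.97 0.072 0.0736 [-2.22 -0.22 13.37]
```

Run:
```python
from h import *
f0=np.array([-.294,-.644,-.431])
def st(tag):
    o=env.observe();f=RB.T@(o["ft_force"]-f0);p=w2b(o["position"]);print(tag,round(o["t"],2),p.round(4),f.round(1));return p,f
z=.0712
env.move_linear(b2w([.012,.1205,z]),vel=.03);st("z")
x=.012
while x<.125:
    x+=.006 if x<.085 else .003
    env.move_linear(b2w([x,.1205,z]),vel=.05);p,f=st(round(x,3))
    if f[2]<7: z-=.0006
    if f[2]>20: z+=.0005
    if -f[0]>20 or f[2]>40: break
im=env.snapshot("top");cv2.imwrite("pics/top1.png",im[:,:,::-1])
```

```text
z 6.22 [0.0139 0.1206 0.0734] [-1.1 -0.2 18. ]
0.018 6.48 [0.0206 0.1206 0.0734] [ 1.  -1.  16.8]
0.024 6.75 [0.0267 0.1206 0.0734] [ 0.2 -0.2 15.5]
0.03 7.02 [0.0327 0.1207 0.0734] [ 0.8  0.3 15.5]
0.036 7.28 [0.0387 0.1206 0.0734] [ 1.1  0.3 15.5]
0.042 7.55 [0.0447 0.1206 0.0735] [ 1.3 -0.2 14.7]
0.048 7.82 [0.0506 0.1207 0.0735] [ 0.6 -0.6 15.6]
0.054 8.08 [0.0566 0.1207 0.0735] [-0.3  0.7 15.2]
0.06 8.35 [0.0626 0.1206 0.0735] [ 0.5 -0.1 15.2]
0.066 8.62 [0.0686 0.1207 0.0735] [ 0.  -0.  14.7]
0.072 8.88 [0.0745 0.1207 0.0735] [ 0.3 -0.1 14.3]
0.078 9.15 [0.0806 0.1206 0.0735] [ 1.   0.9 14.7]
0.084 9.42 [0.0865 0.1207 0.0735] [ 0.2  1.1 13.6]
0.09 9.68 [0.0925 0.1206 0.0736] [ 0.2  1.  13.8]
0.093 9.93 [0.0938 0.1207 0.0734] [-4.9  0.1 18.5]
0.096 10.18 [0.0941 0.1207 0.0733] [-15.2  -1.   25.7]
0.099 10.43 [0.0943 0.1207 0.0732] [-21.8  -0.5  29.9]
```

Run:
```python
from h import *
im=cv2.imread("pics/top1.png")
cv2.imwrite("pics/top1c.png",cv2.resize(im[135:310,205:360],None,fx=3.4,fy=3.4,interpolation=cv2.INTER_CUBIC))
im=env.snapshot("scene")[:,:,::-1];cv2.imwrite("pics/scene1c.png",cv2.resize(im[140:325,155:400],None,fx=3.2,fy=3.2,interpolation=cv2.INTER_CUBIC))
```

```text
(no output)
```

View pics/top1c.png

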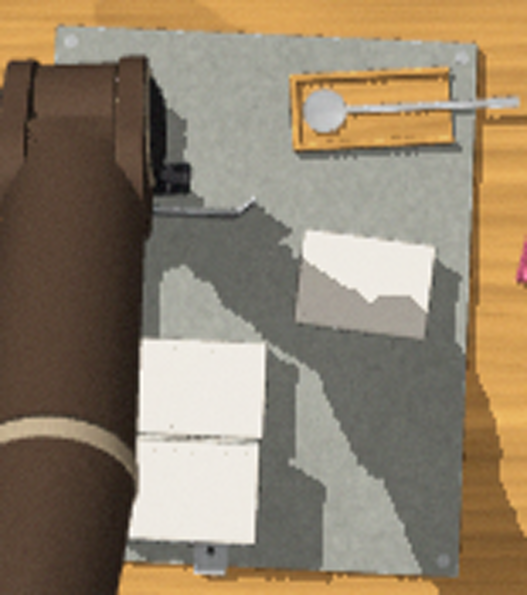

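View pics/scene1c.png

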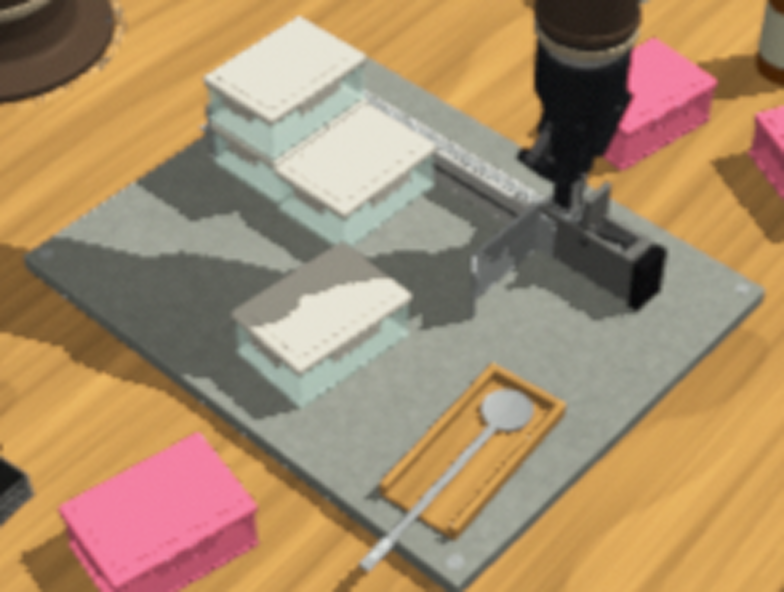

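Scene view: the slide's body sits against the black end stop, touching near (632,270) in the crop. Force rose to 22 N there, so the stop is fully back. Now lift straight up, reposition, and push the dish with two spread fingers.

Run:
```python
from h import *
p=w2b(env.observe()["position"])
env.move_linear(b2w([p[0],.1205,.11]),vel=.08)
env.move_linear(b2w([p[0],.1205,.19]),vel=.25)
im=env.snapshot("scene")[:,:,::-1];cv2.imwrite("pics/scene2c.png",cv2.resize(im[140:325,155:400],None,fx=3.2,fy=3.2,interpolation=cv2.INTER_CUBIC))
env.goto(b2w([.014,-.192,.19]),quat(45))
env.grip(0.45)
o=env.observe();print(o["t"],w2b(o["position"]),o["width"],o["ft_force"])
im=env.snapshot("wrist");cv2.imwrite("pics/w2.png",im[:,:,::-1]);import pickle;pickle.dump(o,open("w2.pkl","wb"))
im=env.snapshot("top")[:,:,::-1];cv2.imwrite("pics/top2c.png",cv2.resize(im[135:310,205:360],None,fx=3.4,fy=3.4,interpolation=cv2.INTER_CUBIC))
```

```text
13.3583 [ 0.01412333 -0.19176194  0.1900218 ] 0.4488590183228767 [-1.94697874 -0.49553639  0.47628684]
```

View pics/w2.png

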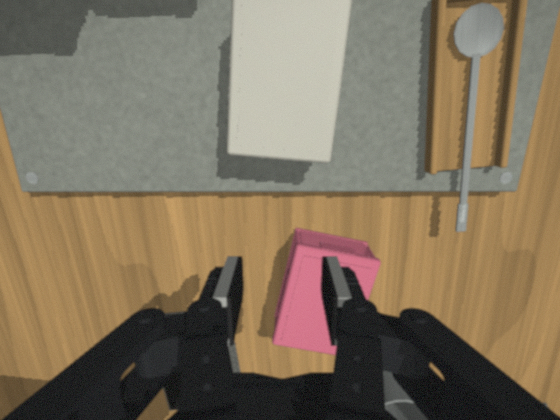

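View pics/top2c.png

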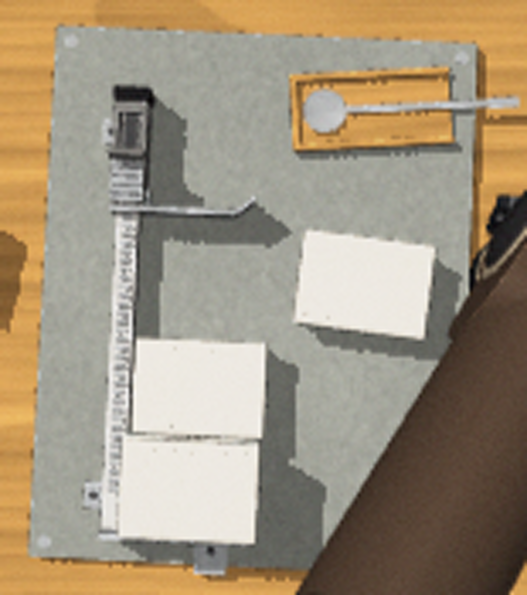

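View pics/scene2c.png

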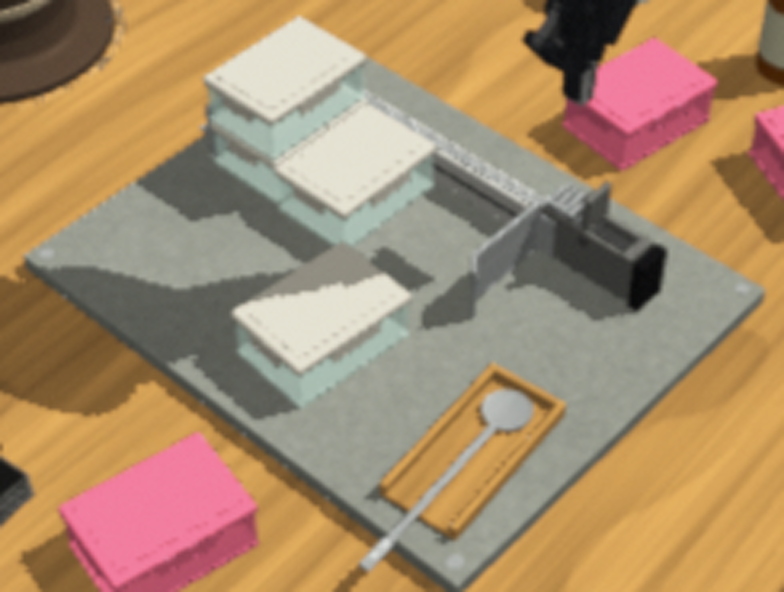

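The stop stays fully back, with the body against the end cap in both views. The wrist view shows dish 4's near lid edge from (229,152) to (330,160). A pink decoy lies off the board at (325,290), so I check clearance before descending.

Run:
```python
from h import *;import pickle
o=pickle.load(open("w2.pkl","rb"))
for p,z in [((229,152),.07),((330,160),.07),((297,243),.052),((378,262),.052),((300,229),.0),((31,178),.018),((506,178),.018)]:
    print(p,w2b(onz("wrist",p,z,o=o)).round(4))
print([w2b(onz("top",cp(*p),.07)).round(4)[:2] for p in [(305,230),(436,247),(426,339),(296,323)]])
print([w2b(onz("top",cp(*p),.07)).round(4)[:2] for p in [(135,341),(266,341)]], w2b(onz("top",cp(235,213),.075)), w2b(onz("top",cp(150,211),.075)))
```

```text
(229, 152) [-0.0284 -0.1504  0.07  ]
(330, 160) [ 0.0538 -0.1569  0.07  ]
(297, 243) [ 0.0289 -0.2394  0.052 ]
(378, 262) [ 0.1077 -0.2595  0.052 ]
(300, 229) [ 0.0347 -0.2464  0.    ]
(31, 178) [-0.235  -0.1844  0.018 ]
(506, 178) [ 0.2377 -0.1842  0.018 ]
[array([ 0.0611, -0.042 ]), array([ 0.0513, -0.1606]), array([-0.0319, -0.1549]), array([-0.0231, -0.0377])]
[array([-0.0461,  0.1063]), array([-0.0405, -0.0115])] [0.07314412 0.02174646 0.075     ] [0.07138831 0.09838286 0.075     ]
```

Run:
```python
from h import *;import pickle
env.move_linear(b2w([.013,-.192,.045]),attitude=quat(45),vel=.15)
f0=env.observe()["ft_force"]
for y in list(np.arange(-.18,-.045,.015))+[-.045]:
    env.move_linear(b2w([.013,y,.045]),vel=.07)
    o=env.observe();f=RB.T@(o["ft_force"]-f0);print(round(o["t"],2),w2b(o["position"]).round(4),f.round(1))
    if -f[1]>12: break
for n in ("top","wrist","scene"):
    im=env.snapshot(n)[:,:,::-1]
    if n=="top": im=cv2.resize(im[135:310,205:360],None,fx=3.4,fy=3.4,interpolation=cv2.INTER_CUBIC)
    if n=="scene": im=cv2.resize(im[140:325,155:400],None,fx=3.2,fy=3.2,interpolation=cv2.INTER_CUBIC)
    cv2.imwrite(f"pics/{n}3c.png",im)
```

```text
14.9 [ 0.0134 -0.1789  0.0454] [ 0.1 -0.   0.5]
15.27 [ 0.013  -0.1642  0.045 ] [-0.   0.1 -0.3]
15.63 [ 0.0129 -0.1489  0.0449] [-0.6 -0.3  0.1]
16.0 [ 0.0129 -0.1339  0.0449] [-0.2  1.3  0.2]
16.37 [ 0.013  -0.1189  0.0449] [-0.2 -0.6  0.5]
16.73 [ 0.013  -0.1039  0.0449] [ 0.4 -0.   0.8]
17.1 [ 0.013  -0.0888  0.0449] [-0.9 -0.4  0.4]
17.47 [ 0.013  -0.0738  0.0449] [-0.8  0.5  0.7]
17.83 [ 0.013  -0.0588  0.0449] [-0.   0.4  0.1]
18.2 [ 0.013  -0.0439  0.0449] [-0.6 -0.5 -0.1]
18.45 [ 0.0129 -0.0449  0.045 ] [0.  0.4 0.4]
```

View pics/top3c.png

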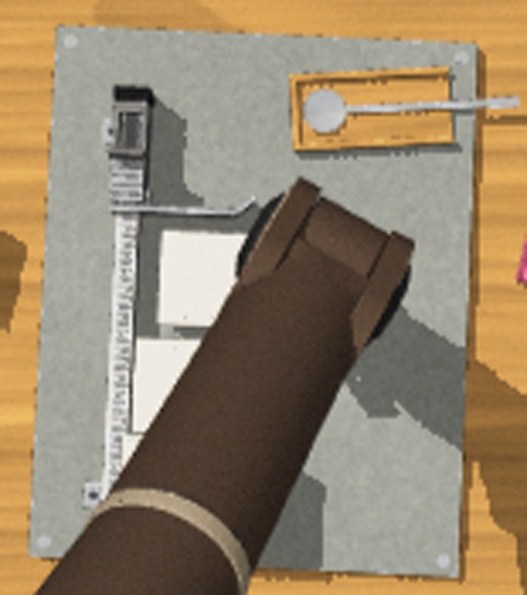

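View pics/wrist3c.png

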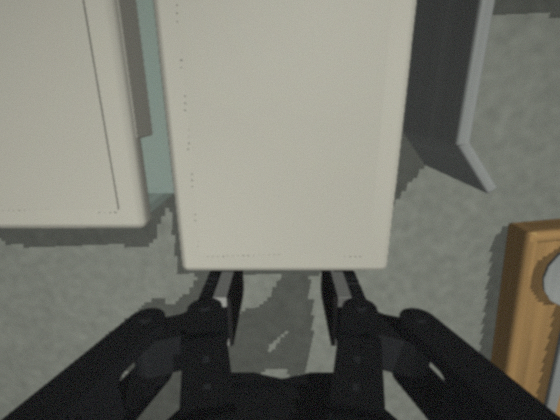

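Top and wrist views: dish 4 is square and entering the gap cleanly. It has clearance to dish 3 on the left and the jaw plate on the right. Continue to the bar with a force stop.

Run:
```python
from h import *
f0=env.observe()["ft_force"]
y=-.045
while y<0.0:
    y+=.006 if y<-.03 else .002
    env.move_linear(b2w([.013,y,.045]),vel=.04)
    o=env.observe();f=RB.T@(o["ft_force"]-f0);print(round(o["t"],2),round(y,3),w2b(o["position"]).round(4),f.round(1))
    if -f[1]>14: break
for n in ("wrist","scene"):
    im=env.snapshot(n)[:,:,::-1]
    if n=="scene": im=cv2.resize(im[140:325,155:400],None,fx=3.2,fy=3.2,interpolation=cv2.INTER_CUBIC)
    cv2.imwrite(f"pics/{n}4c.png",im)
```

```text
18.9 -0.039 [ 0.0131 -0.0389  0.0451] [-0.3 -2.3  1.1]
19.2 -0.033 [ 0.0131 -0.0325  0.0451] [ 0.2 -1.1  1.3]
19.5 -0.027 [ 0.0131 -0.0264  0.045 ] [ 1.1 -1.1  1.7]
19.75 -0.025 [ 0.013  -0.0247  0.045 ] [ 0.1 -1.1  0.8]
20.0 -0.023 [ 0.0129 -0.0229  0.045 ] [ 0.3 -3.   0.8]
20.25 -0.021 [ 0.013  -0.0208  0.045 ] [-0.1 -2.3  1.2]
20.5 -0.019 [ 0.013  -0.0187  0.045 ] [-0.2 -2.6  0.6]
20.75 -0.017 [ 0.0131 -0.0185  0.045 ] [ 1.2 -7.5  0.2]
21.0 -0.015 [ 0.0131 -0.0184  0.0451] [  0.1 -12.8  -0.8]
21.25 -0.013 [ 0.0131 -0.0183  0.0452] [ -0.7 -17.8   1. ]
```

View pics/wrist4c.png

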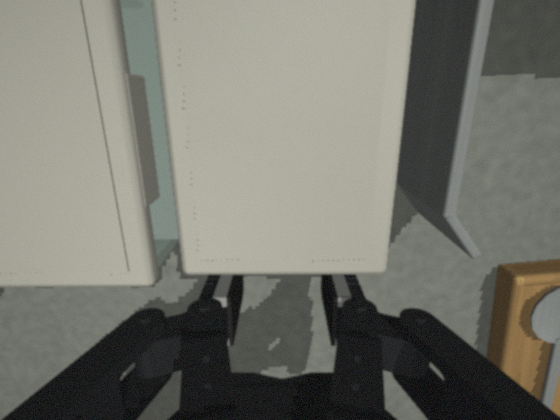

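The dish met the bar: force rose to 18 N with the TCP stopped at y=-0.018. Back off, lift and check.

Run:
```python
from h import *
env.move_linear(b2w([.013,-.06,.045]),vel=.08)
env.move_linear(b2w([.013,-.12,.20]),vel=.2)
env.move_linear(b2w([.013,-.24,.25]),vel=.25)
im=env.snapshot("top")[:,:,::-1];cv2.imwrite("pics/top5.png",im);cv2.imwrite("pics/top5c.png",cv2.resize(im[135:310,205:360],None,fx=3.4,fy=3.4,interpolation=cv2.INTER_CUBIC))
im=env.snapshot("scene")[:,:,::-1];cv2.imwrite("pics/scene5c.png",cv2.resize(im[140:325,155:400],None,fx=3.2,fy=3.2,interpolation=cv2.INTER_CUBIC))
o=env.observe();print(o["t"])
```

```text
23.8417
```

View pics/top5c.png

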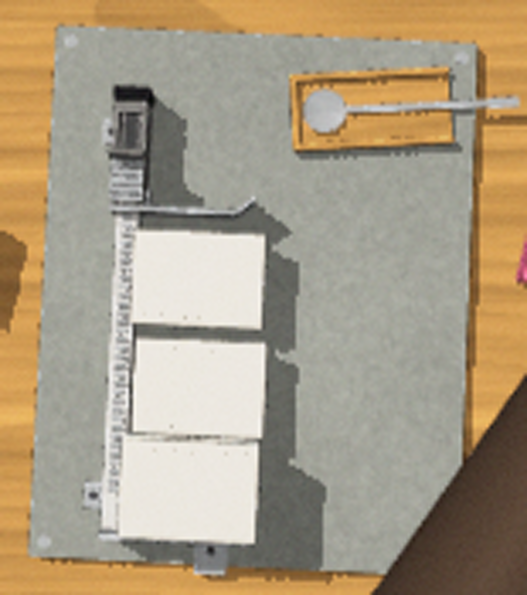

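View pics/scene5c.png

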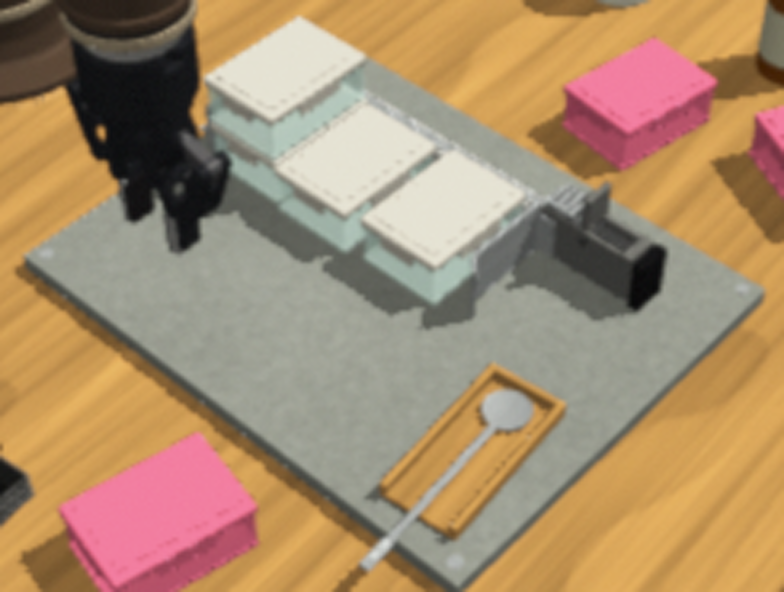

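Run:
```python
from h import *
im=cv2.imread("pics/top5.png");hsv=cv2.cvtColor(im,cv2.COLOR_BGR2HSV)
w=((hsv[...,2]>205)&(hsv[...,1]<50)).astype(np.uint8)*255
m=np.zeros_like(w);m[198:300,245:290]=1;w*=m
w=cv2.morphologyEx(w,cv2.MORPH_OPEN,np.ones((3,3)))
for c in cv2.findContours(w,0,1)[0]:
    if cv2.contourArea(c)>300:
        r=cv2.minAreaRect(c);P=np.array([w2b(onz("top",p,.07)) for p in cv2.boxPoints(r)]);print(r,P[:,:2].round(4).tolist(),P.mean(0))
```

```text
((262.5, 279.0), (30.0, 35.0), 90.0) [[-0.1344, 0.0998], [-0.1292, -0.0068], [-0.2196, -0.0111], [-0.2249, 0.0951]] [-0.17699708  0.04425402  0.07      ]
((263.2265319824219, 248.69613647460938), (37.84236145019531, 27.33059310913086), 3.012787342071533) [[-0.1265, 0.1044], [-0.0433, 0.1043], [-0.0439, -0.0115], [-0.127, -0.011]] [-0.08516748  0.04654435  0.07      ]
((263.5, 216.5), (27.0, 37.0), 90.0) [[0.0519, 0.1093], [0.0572, -0.0043], [-0.0256, -0.0081], [-0.0309, 0.1051]] [0.01313278 0.05051177 0.07      ]
```

Run:
```python
from h import *
env.move_linear(b2w([.013,-.12,.22]),vel=.25)
o=env.observe();im=env.snapshot("wrist")[:,:,::-1];cv2.imwrite("pics/w6.png",im)
import pickle;pickle.dump(o,open("w6.pkl","wb"));print(o["t"])
```

```text
24.4833
```

View pics/w6.png

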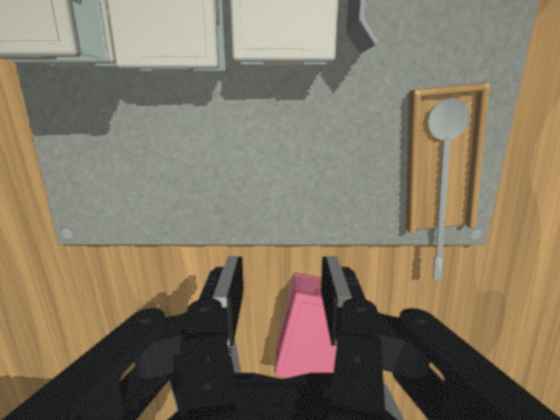

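Run:
```python
from h import *;import pickle
o=pickle.load(open("w6.pkl","rb"))
for p,z in [((232,59.5),.07),((335,59.5),.07),((117,66),.07),((216,67),.07),((67,234),.018),((476,234),.018)]: print(p,w2b(onz("wrist",p,z,o=o)).round(4))
env.wait(.5);env.close_job();print(env.observe()["t"])
```

```text
(232, 59.5) [-0.0282 -0.0059  0.07  ]
(335, 59.5) [ 0.057  -0.0057  0.07  ]
(117, 66) [-0.1242 -0.0111  0.07  ]
(216, 67) [-0.0418 -0.0117  0.07  ]
(67, 234) [-0.2344 -0.1852  0.018 ]
(476, 234) [ 0.2375 -0.1841  0.018 ]
the job is handed in; nothing more can be done
the job is handed in; nothing more can be done
```

I handed the job in with the stop fully back and the fourth dish in its place, right up against the bar; handing in gave no verdict. The clock stood at about 25 s of the allowed 48 s.

**Stop:** I pressed the release pad with the shut fingers, at about 15 N, and carried the stop back about 80 mm with the pad held down. It met the end of the bar, where the force rose to 22 N. The top and scene views show its body against the black end cap, and it stayed there after I lifted off. The fingers dragged it back by friction on the pad; they never reached the thumb stop.

**Fourth dish:** I pushed it in with two spread fingers until it met the bar, with 18 N at the end. It stayed there after I backed off:

| Check | Measured | Expected |
|---|---|---|
| Dish centre, board x (m) | 0.013 to 0.014 | 0.015 |
| Dish centre, board y (m) | 0.050 | 0.050 |
| Turn against the board (rad) | less than about 0.01 | 0 |

**Other things:** The other dishes, spoon and spoon rest look unmoved in the last pictures.

**Checks that disagreed:**
- **Near edge of the dish:** the last wrist view puts it at y = -0.006 m, but it should be about -0.010 m. Calibration is only good to about 2 mm; the push force and the top view both say the dish is at the bar.
- **Dish turn:** a rectangle fit on the coarse top picture locked to the image axes, about 0.04 rad off the board. I relied on the wrist view and the lid edges in the top crop instead.
- **Third dish:** it stands about 5 mm off the bar. It did at the start too, and I left it.

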